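# Kick the scooter's stand down and hold the scooter upright

### The job

The small scooter on the bench, its handlebar taken off, is lying over on the edge of its footboard with its side stand folded up. First push the stand down past its dead centre until the spring snaps it right down against its stop, then take the scooter by the bare tube where the handlebar goes, raise it upright with both wheels on the bench, and finish while still holding it like that, not leaning on its stand, so that I can mark how much to cut off the leg. Leave the bottle, the roll of packing tape and the cutters where they are.

Things in the scene. Friction and masses are not known exactly. Their poses are not given: they have to be found in the camera images.
- scooter: small teal kick scooter without handlebar, about 1 kg. Origin on the ground line mid-way between its wheels; x points ahead (to the fork), y to its left, z up when upright. It starts lying over to its right (-y) by about 0.45 rad, away from the robot, on its treads and the footboard's right edge; it rises by rolling about the line where the treads touch the bench. Let go upright, it tips.
- steerer_grip (a point): where to grip: on the axis of the bare aluminium tube at the front, 32 mm thick, free for 22 mm above and 24 mm below this point, leaning back by 0.10 rad; at x 171, y 0, z 249.5 mm in the scooter's frame, to be rolled on about the tread line. Gripped from front and back (fingers closing along the scooter's x), the tube can pivot between the pads as the scooter is raised.
- stand (a joint): side stand, rad: 0 = folded up, leg pointing straight back beside the rear wheel; 1.75 = down against its stop, leg pointing down and slightly ahead. A tension spring pulls it to the nearer end; dead centre at about 0.87. It takes about 0.11 N m to turn.
- stand_pivot (a point): pivot of the stand, on the bracket left of the rear axle: at x = -155, y = 44, z = 88 mm in the scooter's frame; the stand turns about a line parallel to the scooter's y axis.
- kick_tab (a point): middle of the round steel kick tab on the stand's leg (9.6 mm thick, 26 mm long, sticking out to the scooter's left), 45.5 mm from the pivot line, y 82 mm in the scooter's frame. Folded up it lies straight behind the pivot; as the joint grows it swings down, then ahead. The leg's black foot, 74 mm from the pivot, clears the bench by 13 mm when the scooter is upright.
- rear_hub (a point): centre of the rear wheel, 145 mm across, tread narrow and rounded; at x -190, z 72.5 mm in the scooter's frame; the wheels turn freely
- front_hub (a point): centre of the front wheel, the same size; at x 190, z 72.5 mm in the scooter's frame. The footboard between the wheels is 128 mm wide, 215 mm long, its underside 28 mm up
- drink_bottle: sage green drinking bottle, 79 mm across, 283 mm tall, origin under its centre; leave alone
- pack_tape: roll of brown packing tape lying flat, blue core, 100 mm across, 48 mm high, origin under its centre; leave alone
- flush_cutter: flush cutters with black handles, 42 x 123 x 10 mm, origin under their centre; leave alone

How it is judged:
By the outcome, as a careful person would: the job done as asked, in the order asked, and still so for the second after the job is handed in, while the arm keeps its last pose, push and grip.
It also fails if it takes over 42 s, if anything falls off the work surface, if the arm or the gripper's body presses on something with over 40 N, if the wrist force passes 120 N, or if a joint passes its speed limit or range.

### The arm

A 6-joint arm with a two-finger parallel gripper is mounted at the origin on a cart in front of the work surface, level with it; the furniture and walls round the work are solid. World frame = base frame: x ahead of the robot, y to its left, z up, the work surface at z = 0. Lengths are in m, angles in rad, forces in N, time in s.
With the tool pointing down it reaches from about 0.35 to 0.975 m from the base axis. Payload 4.9 kg.
Tool frame: the origin (TCP) lies on the front face of the gripper's body, between the roots of the fingers; the fingertips stand ctrl.tip_extent ahead of it and the grasp point (between the pads) lies 54 mm ahead of it (ctrl.tip_extent is the distance from the TCP to the fingertips, in m); z points along the fingers, y is the line along which they close (so a half turn about z gives the same grasp; the last joint's range is limited). The gripper opens to 85 mm and grips with 20 to 120 N. Pads are 22 mm wide; open, the fingers measure 114 mm over their backs; the gripper's body (76 mm by 85 mm) begins 54 mm behind the grasp point. The pads swing forward as they close: fully open they stand 13 mm farther back than shut.
Start: joints at [1.191, 0.053, 1.613, -0, 1.476, -0.119], TCP at [0.161, 0.604, 0.304] pointing down, gripper open.
Joint ranges: [-3.01, 3.01], [-1.01, 2.22], [0.06, 2.58], [-1.02, 4.17], [0.09, 2.62], [-3.14, 3.14]. Speed limits (rad/s): [2.57, 2.57, 3.14, 3.14, 3.14, 3.14].

### API

Orientations are given as a rotation vector (axis times angle).
In Python, from station import ctrl gives the robot as it stands.
- The arm moves only by the tool apply_moves, never from a script. Its argument "rows" is one flat list of numbers, 6 for each row, row after row: the shift along the tool's x, y, z normalised to -1 to 1, where 1 is 0.6 m, then the turn, a rotation vector about the tool's x, y, z normalised to -1 to 1, where 1 is 90 degrees. A call has 1 to 20 rows; each row is the pose to reach, as a shift and turn from the pose commanded when the call began, along the tool's axes at that moment; what a row does not reach only later rows make up. A row lasts 1/10 s, in which the tool goes at most 50 mm and 8.59 degrees, less where a joint would pass 70% of its speed; a pose out of reach is approached as far as the arm can. A call with a number of a shift or a turn outside -1 to 1 is refused whole. A call with a gripper value outside its range is refused whole. "grip" is the opening, from 0 (shut) to 1 (fully open), set as the call begins (left out, the last holds). The fingers move at their own pace and stop on an object; "grip_force" is the grip in N (left out, the last holds). Time passes only in rows, so rows that repeat a pose let the fingers close. It gives the time, the measured TCP pose, the force, the opening and the grip force at its end, in the units of the state.
- ctrl.get_obs(): the state, without advancing time (a new reading comes with each control period).
- ctrl.get_image(name): name is "side" or "top" or "wrist"; returns (picture, depth): 420x560x3 uint8, blue, green, red; 420x560 float32, m along the optical axis (not along the pixel's ray), 0 where there is no reading.
- ctrl.camera_model(name): a dict with "mtx" (3x3 intrinsics, pixels), "R" (3x3) and "t" (3): a world point X has camera coordinates R X + t; the wrist camera has in their place "tool_from_camera" (4x4, takes a point from camera to tool coordinates, whose origin is the TCP and whose axes are the flange's). Camera axes: x right, y down, z forward; pixel columns grow to the right and rows downward; lengths in m; the calibration is good to about 2 mm. A picture is of the moment at which its call begins: read the wrist's pose just before it. camera_model takes no time and is no camera call.
- ctrl.finish_job(): hands the job in; it is judged then, once.
The state is a dict: "t": time; "q": joint angles; "dq": joint speeds; "effort": joint torques, N m; "tool_pos": TCP position; "tool_rot": TCP orientation; "contact_force": force on the tool from outside, world axes, zero at the start; "wrist_torque": the same for the moment, N m; "opening": finger opening in m; "grip_force": force on a finger pad.
Only numpy, scipy, OpenCV 4.12 (cv2) and the standard library are available. Lean on these libraries where they do the work, as an engineer would, in place of code of your own. Each camera call takes 0.05 s, during which the arm holds its last target. There are 200 camera calls.

## Working session

There is one attempt and no reset: what is moved stays moved. The work goes in short steps, Python scripts to look and compute and a tool call to move; the robot and the scene stay as the last step left them, time stands still between calls to the robot, and variables do not carry over. Pictures are saved under pics/ and viewed, at most 10 in all, crops included, and the job is handed in when it is done.

Besides the shell and the picture viewer there is one more tool, called after "Call:" by a JSON object that holds its "name" and its "arguments", one argument or row to a line. apply_moves: Moves the arm, as the interface text tells. Its arguments: {"type":"object","properties":{"rows":{"type":"array","items":{"type":"number"}},"grip":{"type":"number"},"grip_force":{"type":"number"}},"required":["rows"]}

```bash
ls; mkdir -p pics
python3 - <<'E'
from station import ctrl
import cv2,numpy as np
for n in("side","top"):
    im,d=ctrl.get_image(n); cv2.imwrite(f"pics/{n}0.png",im); np.save(f"{n}0.npy",d)
    m=ctrl.camera_model(n); print(n,m["mtx"].round(1).tolist(),(-m["R"].T@m["t"]).round(3),m["R"].round(3).tolist())
o=ctrl.get_obs(); print(o, ctrl.tip_extent)
E
```

```text
pics
side [[436.0, 0.0, 281.6], [0.0, 436.0, 215.1], [0.0, 0.0, 1.0]] [0.455 0.87  0.932] [[-0.99, -0.138, -0.005], [-0.086, 0.642, -0.762], [0.108, -0.754, -0.647]]
top [[435.4, 0.0, 281.2], [0.0, 435.4, 217.8], [0.0, 0.0, 1.0]] [ 0.475 -0.021  1.424] [[0.011, -1.0, -0.014], [-0.997, -0.01, -0.078], [0.078, 0.014, -0.997]]
{'t': 0.1, 'q': array([ 1.19101097e+00,  5.33107079e-02,  1.61418604e+00,  2.17551542e-05,
        1.47601141e+00, -1.18995891e-01]), 'dq': array([-0.00069186, -0.00104665, -0.00260814,  0.00037501,  0.00116365,
       -0.00138219]), 'effort': array([ 2.27516462e-04, -3.94902313e+01, -3.71364641e+01, -1.72027403e-04,
        3.87589331e-03,  1.07532568e-05]), 'tool_pos': array([0.16098033, 0.60345637, 0.30275598]), 'tool_rot': array([-4.08426135e-01, -3.11443124e+00,  2.90692549e-03]), 'contact_force': array([-0.44234159, -0.25472844, -0.08484153]), 'wrist_torque': array([ 0.0148849 ,  0.00558449, -0.02003584]), 'grip_force': 0.0, 'opening': 0.08518105966788642} 0.0726
```

View pics/side0.png

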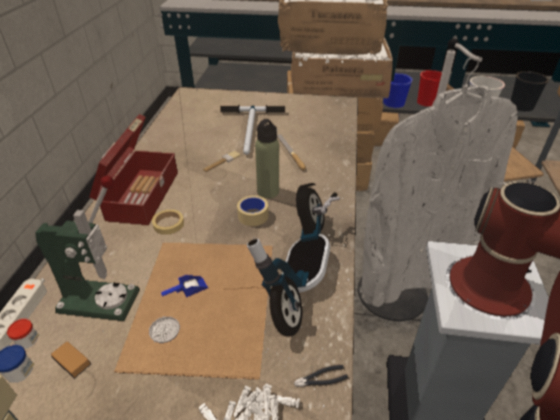

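View pics/top0.png

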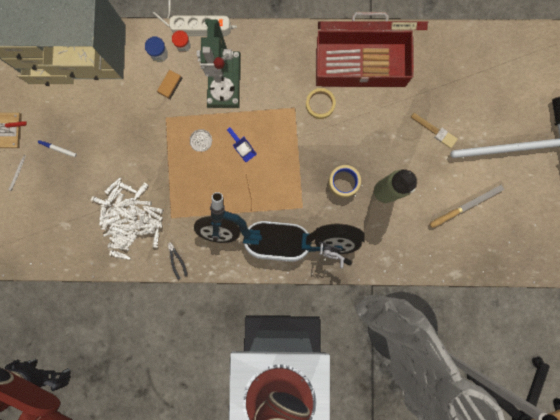

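The scooter lies with its front to world +y (top image: front wheel about (218,230), rear about (338,240), tube end (217,200)). Its left side with the stand, about (340,255), faces the robot. I'll enlarge both views.

Run:
```python
import cv2
a=cv2.imread("pics/top0.png")[180:280,180:380]; cv2.imwrite("pics/topc.png",cv2.resize(a,None,fx=4,fy=4,interpolation=cv2.INTER_CUBIC))
a=cv2.imread("pics/side0.png")[175:335,235:355]; cv2.imwrite("pics/sidec.png",cv2.resize(a,None,fx=3.7,fy=3.7,interpolation=cv2.INTER_CUBIC))
```

```text
(no output)
```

View pics/topc.png

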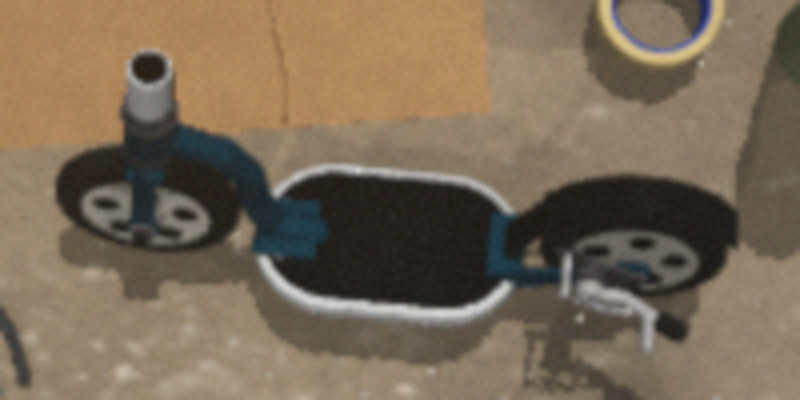

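View pics/sidec.png

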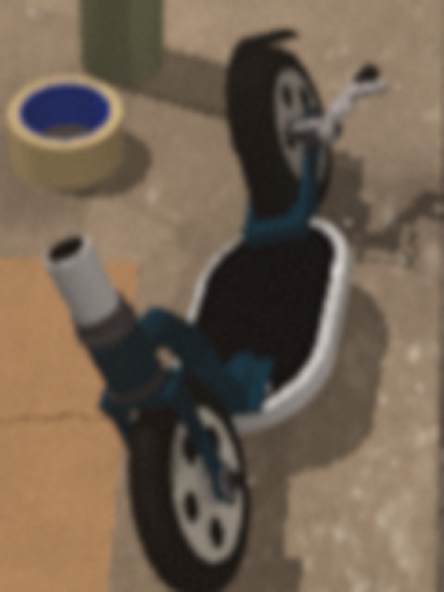

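Top crop: tube mouth centre at (150,67), front wheel disc (146,210), rear disc about (638,257), kick tab about (649,331). Side crop: tube mouth (69,250), front disc (213,485), tab about (374,88). I'll triangulate these points and fit the pose.

```bash
cat > h.py <<'E'
import numpy as np
from scipy.optimize import least_squares
from scipy.spatial.transform import Rotation as Ro
def S2W(p,P):  # p=x,y,yaw,roll(+ = to the right)
    return Ro.from_euler('z',p[2]).apply(Ro.from_euler('x',p[3]).apply(np.atleast_2d(P)))+[p[0],p[1],0]
E
cat > fit.py <<'E'
from station import ctrl
from h import *
C={n:ctrl.camera_model(n) for n in("top","side")}
def proj(n,X):
    m=C[n];c=X@m["R"].T+m["t"];c=c@m["mtx"].T;return c[:,:2]/c[:,2:]
obs={"tube":((150,67),(69,250)),"tab":((649,331),(374,88)),"fdisc":((146,210),(213,485)),"rdisc":((638,257),None)}
px={k:[(180+a[0]/4,180+a[1]/4),(None if b is None else (235+b[0]/3.7,175+b[1]/3.7))] for k,(a,b) in obs.items()}
def pts(w):return {"tube":(.1688,0,.2714),"tab":(-.2005,.082,.088),"fdisc":(.19,w,.0725),"rdisc":(-.19,w,.0725)}
def res(v):
    r=[]
    for k,P in pts(v[4]).items():
        X=S2W(v,P)
        for n,u in zip(("top","side"),px[k]):
            if u is not None:r+=list((proj(n,X)[0]-u))
    return np.array(r)
s=least_squares(res,[.45,0,1.57,.45,.01],loss="soft_l1");print(s.x.round(4));print(res(s.x).round(1))
for k in ("tube","tab","fdisc"):
    f=lambda X:np.concatenate([proj(n,X[None])[0]-u for n,u in zip(("top","side"),px[k])])
    t=least_squares(f,[.45,0,.1]);print(k,t.x.round(4),np.abs(t.fun).max().round(2),S2W(s.x,pts(s.x[4])[k]).round(4))
E
python3 fit.py
```

```text
[0.4904 0.0117 1.499  0.4523 0.009 ]
[-0.2  0.8 -0.6 -0.   0.   1.2 -0.7 -1.1  0.1  1.7 -1.1 -0.8 -1.1 -0. ]
tube [0.6211 0.1708 0.2436] 0.77 [[0.6209 0.1715 0.2441]]
tab [ 0.4414 -0.1863  0.1103] 0.96 [[ 0.4409 -0.1858  0.115 ]]
fdisc [0.528  0.2001 0.067 ] 1.58 [[0.5276 0.1995 0.0691]]
```

```bash
cat >> h.py <<'E'
import json,os
from station import ctrl
P0=[.4904,.0117,1.499,.4523]
def tool_R(p):  # tool y along the scooter's x, z down the tube
    c,s=np.cos(.1),np.sin(.1)
    M=np.array([[0,c,s],[1,0,0],[0,s,-c]])   # columns tool x,y,z in scooter frame
    return Ro.from_euler('z',p[2])*Ro.from_euler('x',p[3])*Ro.from_matrix(M)
def tcp(p,P,d):  # TCP world when the point d ahead of the TCP is at scooter point P
    return S2W(p,P)[0]-d*tool_R(p).apply([0,0,1])
def load():
    o=ctrl.get_obs()
    if os.path.exists("cmd.json"):
        c=json.load(open("cmd.json"));return np.array(c[0]),Ro.from_rotvec(c[1])
    return np.array([.161,.604,.304]),Ro.from_rotvec(o["tool_rot"])
def rows(way):
    """way: list of (pos,Rot), one per row; prints the rows, stores the last as commanded pose"""
    p0,R0=load();out=[]
    for p,R in way:
        out.append(np.r_[R0.inv().apply(p-p0)/.6,(R0.inv()*R).as_rotvec()/(np.pi/2)].round(3))
    r=out[-1];pe=p0+R0.apply(r[:3]*.6);Re=R0*Ro.from_rotvec(r[3:]*np.pi/2)
    json.dump([pe.tolist(),Re.as_rotvec().tolist()],open("cmd.json","w"))
    print(json.dumps([float(x)+0. for x in np.concatenate(out)]));print(len(out),pe.round(4))
def line(a,b,n):
    from scipy.spatial.transform import Slerp
    S=Slerp([0,1],Ro.concatenate([a[1],b[1]]))
    return [(a[0]+(b[0]-a[0])*i/n,S(i/n)) for i in range(1,n+1)]
def arc(th,y=.085,gap=.0048):
    return np.array([-.155-.0455*np.cos(th),y,.088-.0455*np.sin(th)+gap])
E
python3 - <<'E'
from h import *
a=load();R=tool_R(P0)
w1=(np.array([.42,.2,.38]),R); tgt=(tcp(P0,arc(0,gap=.035),ctrl.tip_extent),R)
up=(tgt[0]+[0,0,.08],R)
print(tgt[0],R.as_rotvec())
rows(line(a,w1,11)+line(w1,up,9))
E
```

```text
[ 0.48434726 -0.19614919  0.21275309] [-0.12745089 -2.68616783 -0.15668159]
[-0.054, -0.049, -0.011, -0.003, 0.027, -0.009, -0.107, -0.098, -0.023, -0.007, 0.053, -0.019, -0.161, -0.147, -0.034, -0.01, 0.08, -0.028, -0.215, -0.196, -0.046, -0.013, 0.106, -0.038, -0.268, -0.245, -0.057, -0.017, 0.133, -0.047, -0.322, -0.294, -0.069, -0.02, 0.159, -0.057, -0.376, -0.343, -0.08, -0.023, 0.186, -0.066, -0.43, -0.392, -0.091, -0.026, 0.213, -0.076, -0.483, -0.441, -0.103, -0.03, 0.239, -0.085, -0.537, -0.49, -0.114, -0.033, 0.266, -0.095, -0.591, -0.54, -0.126, -0.036, 0.292, -0.104, -0.621, -0.607, -0.11, -0.036, 0.292, -0.104, -0.652, -0.675, -0.093, -0.036, 0.292, -0.104, -0.682, -0.743, -0.077, -0.036, 0.292, -0.104, -0.712, -0.811, -0.061, -0.036, 0.292, -0.104, -0.743, -0.878, -0.044, -0.036, 0.292, -0.104, -0.773, -0.946, -0.028, -0.036, 0.292, -0.104, -0.804, -1.014, -0.012, -0.036, 0.292, -0.104, -0.834, -1.082, 0.004, -0.036, 0.292, -0.104, -0.865, -1.149, 0.021, -0.036, 0.292, -0.104]
20 [ 0.4847 -0.1959  0.2926]
```

```bash
rm cmd.json
python3 - <<'E'
from h import *
a=load();R=tool_R(P0)
w1=(np.array([.42,.2,.38]),R)
rows(line(a,w1,11)[::-1][::-1])
E
```

```text
[-0.054, -0.049, -0.011, -0.003, 0.027, -0.009, -0.107, -0.098, -0.023, -0.007, 0.053, -0.019, -0.161, -0.147, -0.034, -0.01, 0.08, -0.028, -0.215, -0.196, -0.046, -0.013, 0.106, -0.038, -0.268, -0.245, -0.057, -0.017, 0.133, -0.047, -0.322, -0.294, -0.069, -0.02, 0.159, -0.057, -0.376, -0.343, -0.08, -0.023, 0.186, -0.066, -0.43, -0.392, -0.091, -0.026, 0.213, -0.076, -0.483, -0.441, -0.103, -0.03, 0.239, -0.085, -0.537, -0.49, -0.114, -0.033, 0.266, -0.095, -0.591, -0.54, -0.126, -0.036, 0.292, -0.104]
11 [0.4201 0.1997 0.3801]
```

Call:
{"name": "apply_moves", "arguments": {
  "rows": [-0.054, -0.049, -0.011, -0.003, 0.027, -0.009, -0.107, -0.098, -0.023, -0.007, 0.053, -0.019, -0.161, -0.147, -0.034, -0.01, 0.08, -0.028, -0.215, -0.196, -0.046, -0.013, 0.106, -0.038, -0.268, -0.245, -0.057, -0.017, 0.133, -0.047, -0.322, -0.294, -0.069, -0.02, 0.159, -0.057, -0.376, -0.343, -0.08, -0.023, 0.186, -0.066, -0.43, -0.392, -0.091, -0.026, 0.213, -0.076, -0.483, -0.441, -0.103, -0.03, 0.239, -0.085, -0.537, -0.49, -0.114, -0.033, 0.266, -0.095, -0.591, -0.54, -0.126, -0.036, 0.292, -0.104, -0.591, -0.54, -0.126, -0.036, 0.292, -0.104],
  "grip": 0
}}

```text
t: 1.3
tool_pos: [0.4227, 0.1959, 0.3793]
tool_rot: [-0.137, -2.687, -0.159]
contact_force: [-0.6, 0.6, -0.4]
opening: -0.0
grip_force: 0.0
```

Run:
```python
from h import *
a=load();R=tool_R(P0);o=ctrl.get_obs();print(o["tool_pos"]-a[0],(a[1].inv()*Ro.from_rotvec(o["tool_rot"])).as_rotvec(),o["opening"],o["q"].round(2))
tgt=(tcp(P0,arc(0,gap=.035),ctrl.tip_extent),R)
up=(tgt[0]+[0,0,.08],R)
rows(line(a,up,9)+line(up,tgt,3)+[tgt])
```

```text
[ 0.0026016  -0.0037558  -0.00078147] [-0.00347153 -0.0008946   0.00587508] -1.9091089093327656e-05 [ 0.18 -0.18  1.75  0.23  1.98 -1.24]
[-0.022, -0.073, 0.0, 0.0, 0.0, 0.0, -0.045, -0.145, 0.0, 0.0, 0.0, 0.0, -0.067, -0.218, 0.0, 0.0, 0.0, 0.0, -0.09, -0.29, 0.0, 0.0, 0.0, 0.0, -0.112, -0.363, -0.001, 0.0, 0.0, 0.0, -0.135, -0.436, -0.001, 0.0, 0.0, 0.0, -0.157, -0.508, -0.001, 0.0, 0.0, 0.0, -0.18, -0.581, -0.001, 0.0, 0.0, 0.0, -0.202, -0.653, -0.001, 0.0, 0.0, 0.0, -0.222, -0.657, 0.039, 0.0, 0.0, 0.0, -0.241, -0.661, 0.078, 0.0, 0.0, 0.0, -0.261, -0.665, 0.118, 0.0, 0.0, 0.0, -0.261, -0.665, 0.118, 0.0, 0.0, 0.0]
13 [ 0.4847 -0.196   0.2128]
```

Call:
{"name": "apply_moves", "arguments": {
  "rows": [-0.022, -0.073, 0.0, 0.0, 0.0, 0.0, -0.045, -0.145, 0.0, 0.0, 0.0, 0.0, -0.067, -0.218, 0.0, 0.0, 0.0, 0.0, -0.09, -0.29, 0.0, 0.0, 0.0, 0.0, -0.112, -0.363, -0.001, 0.0, 0.0, 0.0, -0.135, -0.436, -0.001, 0.0, 0.0, 0.0, -0.157, -0.508, -0.001, 0.0, 0.0, 0.0, -0.18, -0.581, -0.001, 0.0, 0.0, 0.0, -0.202, -0.653, -0.001, 0.0, 0.0, 0.0, -0.222, -0.657, 0.039, 0.0, 0.0, 0.0, -0.241, -0.661, 0.078, 0.0, 0.0, 0.0, -0.261, -0.665, 0.118, 0.0, 0.0, 0.0, -0.261, -0.665, 0.118, 0.0, 0.0, 0.0, -0.261, -0.665, 0.118, 0.0, 0.0, 0.0]
}}

```text
t: 2.7
tool_pos: [0.4847, -0.1954, 0.2113]
tool_rot: [-0.126, -2.686, -0.159]
contact_force: [-0.4, -0.5, 0.5]
opening: 0.0002
grip_force: 0.0
```

Run:
```python
from h import *
import cv2
a=load();o=ctrl.get_obs();print(o["tool_pos"]-a[0],o["q"].round(2),o["contact_force"].round(1))
im=ctrl.get_image("side")[0];wr=ctrl.get_image("wrist")[0]
A=cv2.resize(im[140:300,260:400],None,fx=3,fy=3,interpolation=cv2.INTER_CUBIC)
B=cv2.resize(wr,(373,280));B=cv2.copyMakeBorder(B,0,200,0,0,cv2.BORDER_CONSTANT)
cv2.imwrite("pics/pre.png",np.hstack([A,B]))
```

```text
[ 5.17696330e-05  6.64062321e-04 -1.45839941e-03] [-0.49  0.12  1.73 -0.09  1.74 -1.96] [-0.4 -0.5  0.5]
```

View pics/pre.png

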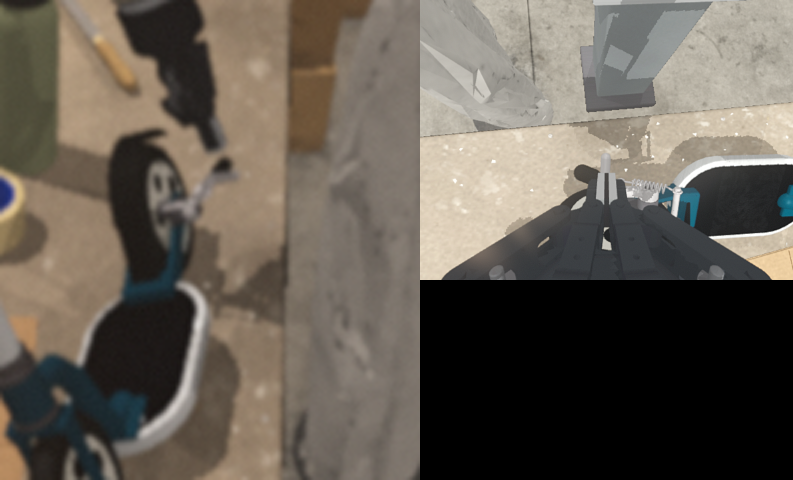

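The closed fingertips stand right above the kick tab (side panel: tips about (215,150), tab about (228,175); wrist panel: tab about (605,158)). Next I'll push along the tab's arc.

Run:
```python
from h import *
a=load();R=tool_R(P0);L=ctrl.tip_extent
w=[(tcp(P0,arc(0,gap=g),L),R) for g in(.025,.015,.007)]+[(tcp(P0,arc(t,gap=.005),L),R) for t in np.linspace(.08,.64,8)]
rows(w)
```

```text
[0.0, -0.002, 0.017, 0.0, 0.0, 0.0, 0.0, -0.004, 0.033, 0.0, 0.0, 0.0, 0.0, -0.005, 0.047, 0.0, 0.0, 0.0, 0.0, -0.006, 0.056, 0.0, 0.0, 0.0, 0.0, -0.005, 0.062, 0.0, 0.0, 0.0, 0.0, -0.005, 0.068, 0.0, 0.0, 0.0, 0.0, -0.004, 0.074, 0.0, 0.0, 0.0, 0.0, -0.002, 0.08, 0.0, 0.0, 0.0, 0.0, 0.0, 0.086, 0.0, 0.0, 0.0, 0.0, 0.002, 0.091, 0.0, 0.0, 0.0, 0.0, 0.005, 0.097, 0.0, 0.0, 0.0]
11 [ 0.4602 -0.1855  0.161 ]
```

Call:
{"name": "apply_moves", "arguments": {
  "rows": [0.0, -0.002, 0.017, 0.0, 0.0, 0.0, 0.0, -0.004, 0.033, 0.0, 0.0, 0.0, 0.0, -0.005, 0.047, 0.0, 0.0, 0.0, 0.0, -0.006, 0.056, 0.0, 0.0, 0.0, 0.0, -0.005, 0.062, 0.0, 0.0, 0.0, 0.0, -0.005, 0.068, 0.0, 0.0, 0.0, 0.0, -0.004, 0.074, 0.0, 0.0, 0.0, 0.0, -0.002, 0.08, 0.0, 0.0, 0.0, 0.0, 0.0, 0.086, 0.0, 0.0, 0.0, 0.0, 0.002, 0.091, 0.0, 0.0, 0.0, 0.0, 0.005, 0.097, 0.0, 0.0, 0.0]
}}

```text
t: 3.9
tool_pos: [0.4604, -0.1851, 0.1594]
tool_rot: [-0.127, -2.687, -0.159]
contact_force: [1.4, -0.6, 0.7]
opening: 0.0003
grip_force: 0.4
```

Run:
```python
from h import *
a=load();R=tool_R(P0);L=ctrl.tip_extent
w=[(tcp(P0,arc(t,gap=.004),L),R) for t in np.linspace(.7,1.3,11)]
w.append(w[-1])
rows(w)
```

```text
[0.0, 0.003, 0.005, 0.0, 0.0, 0.0, 0.0, 0.005, 0.009, 0.0, 0.0, 0.0, 0.0, 0.008, 0.012, 0.0, 0.0, 0.0, 0.001, 0.011, 0.016, 0.0, 0.0, 0.0, 0.001, 0.014, 0.019, 0.0, 0.0, 0.0, 0.001, 0.018, 0.022, 0.0, 0.0, 0.0, 0.001, 0.022, 0.024, 0.0, 0.0, 0.0, 0.001, 0.025, 0.027, 0.0, 0.0, 0.0, 0.001, 0.029, 0.029, 0.0, 0.0, 0.0, 0.001, 0.033, 0.031, 0.0, 0.0, 0.0, 0.001, 0.038, 0.033, 0.0, 0.0, 0.0, 0.001, 0.038, 0.033, 0.0, 0.0, 0.0]
12 [ 0.4539 -0.1603  0.1455]
```

Contact is light (about 2 N), as expected, so I'll continue past dead centre.

Call:
{"name": "apply_moves", "arguments": {
  "rows": [0.0, 0.003, 0.005, 0.0, 0.0, 0.0, 0.0, 0.005, 0.009, 0.0, 0.0, 0.0, 0.0, 0.008, 0.012, 0.0, 0.0, 0.0, 0.001, 0.011, 0.016, 0.0, 0.0, 0.0, 0.001, 0.014, 0.019, 0.0, 0.0, 0.0, 0.001, 0.018, 0.022, 0.0, 0.0, 0.0, 0.001, 0.022, 0.024, 0.0, 0.0, 0.0, 0.001, 0.025, 0.027, 0.0, 0.0, 0.0, 0.001, 0.029, 0.029, 0.0, 0.0, 0.0, 0.001, 0.033, 0.031, 0.0, 0.0, 0.0, 0.001, 0.038, 0.033, 0.0, 0.0, 0.0, 0.001, 0.038, 0.033, 0.0, 0.0, 0.0]
}}

```text
t: 5.1
tool_pos: [0.454, -0.1598, 0.1441]
tool_rot: [-0.127, -2.687, -0.158]
contact_force: [0.4, -0.6, 0.3]
opening: 0.0006
grip_force: 0.0
```

Run:
```python
from h import *
import cv2
a=load();R=tool_R(P0)
im=ctrl.get_image("side")[0];wr=ctrl.get_image("wrist")[0]
A=cv2.resize(im[140:300,260:400],None,fx=3,fy=3,interpolation=cv2.INTER_CUBIC)
B=cv2.resize(wr,(373,280));B=cv2.copyMakeBorder(B,0,200,0,0,cv2.BORDER_CONSTANT)
cv2.imwrite("pics/post.png",np.hstack([A,B]))
g=tcp(P0,[.171,0,.2495],.054); print(g)
up=(a[0]-R.apply([0,0,.13]),R)
rows(line(a,up,4))
```

```text
[0.63446084 0.1673759  0.2727387 ]
[0.0, 0.0, -0.054, 0.0, 0.0, 0.0, 0.0, 0.0, -0.108, 0.0, 0.0, 0.0, 0.0, 0.0, -0.162, 0.0, 0.0, 0.0, 0.0, 0.0, -0.217, 0.0, 0.0, 0.0]
4 [ 0.5093 -0.1773  0.2621]
```

View pics/post.png

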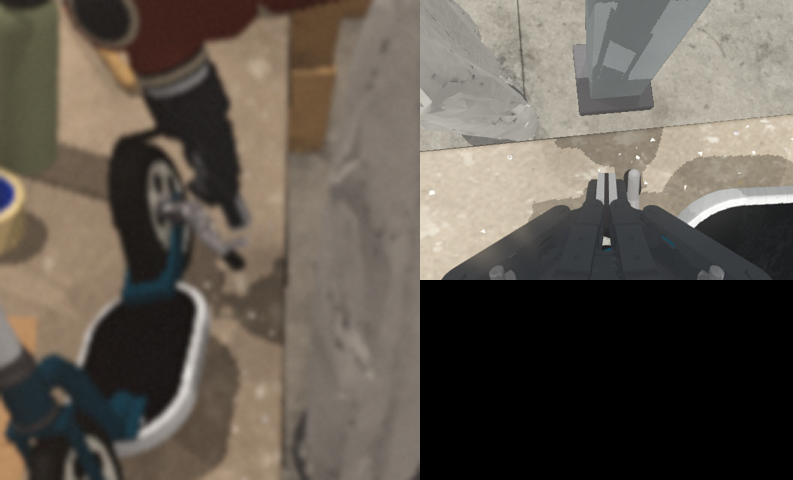

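The stand has snapped down (leg now points down and ahead, foot about (235,260)) and nothing else has moved. Next I'll retreat and go over the tube.

Run:
```python
from h import *
os.remove("cmd.json")
import json
R=tool_R(P0)
# commanded pose now: previous row end
json.dump([[.4539,-.1603,.1455],R.as_rotvec().tolist()],open("cmd.json","w"))
a=load();g=tcp(P0,[.171,0,.2495],.054);pre=(g-R.apply([0,0,.09]),R)
up=(a[0]-R.apply([0,0,.16]),R)
rows(line(a,up,4)+line(up,pre,9)+[pre]*2)
```

```text
[0.0, 0.0, -0.067, 0.0, 0.0, 0.0, 0.0, 0.0, -0.133, 0.0, 0.0, 0.0, 0.0, 0.0, -0.2, 0.0, 0.0, 0.0, 0.0, 0.0, -0.267, 0.0, 0.0, 0.0, -0.016, 0.066, -0.281, 0.0, 0.0, 0.0, -0.032, 0.132, -0.296, 0.0, 0.0, 0.0, -0.047, 0.198, -0.31, 0.0, 0.0, 0.0, -0.063, 0.264, -0.324, 0.0, 0.0, 0.0, -0.079, 0.33, -0.339, 0.0, 0.0, 0.0, -0.095, 0.396, -0.353, 0.0, 0.0, 0.0, -0.11, 0.462, -0.368, 0.0, 0.0, 0.0, -0.126, 0.528, -0.382, 0.0, 0.0, 0.0, -0.142, 0.594, -0.397, 0.0, 0.0, 0.0, -0.142, 0.594, -0.397, 0.0, 0.0, 0.0, -0.142, 0.594, -0.397, 0.0, 0.0, 0.0]
15 [0.6729 0.1556 0.3534]
```

Call:
{"name": "apply_moves", "arguments": {
  "rows": [0.0, 0.0, -0.067, 0.0, 0.0, 0.0, 0.0, 0.0, -0.133, 0.0, 0.0, 0.0, 0.0, 0.0, -0.2, 0.0, 0.0, 0.0, 0.0, 0.0, -0.267, 0.0, 0.0, 0.0, -0.016, 0.066, -0.281, 0.0, 0.0, 0.0, -0.032, 0.132, -0.296, 0.0, 0.0, 0.0, -0.047, 0.198, -0.31, 0.0, 0.0, 0.0, -0.063, 0.264, -0.324, 0.0, 0.0, 0.0, -0.079, 0.33, -0.339, 0.0, 0.0, 0.0, -0.095, 0.396, -0.353, 0.0, 0.0, 0.0, -0.11, 0.462, -0.368, 0.0, 0.0, 0.0, -0.126, 0.528, -0.382, 0.0, 0.0, 0.0, -0.142, 0.594, -0.397, 0.0, 0.0, 0.0]
}}

```text
t: 6.5
tool_pos: [0.6733, 0.157, 0.353]
tool_rot: [-0.127, -2.687, -0.158]
contact_force: [0.9, -0.4, -0.3]
opening: 0.0001
grip_force: 0.0
```

Call:
{"name": "apply_moves", "arguments": {
  "rows": [0, 0, 0, 0, 0, 0, 0, 0, 0, 0, 0, 0, 0, 0, 0, 0, 0, 0, 0, 0, 0, 0, 0, 0, 0, 0, 0, 0, 0, 0, 0, 0, 0, 0, 0, 0],
  "grip": 1
}}

```text
t: 7.1
tool_pos: [0.6727, 0.1547, 0.3529]
tool_rot: [-0.129, -2.687, -0.159]
contact_force: [-0.0, 0.1, -0.4]
opening: 0.0847
grip_force: 0.0
```

Run:
```python
from h import *
import cv2
a=load();o=ctrl.get_obs();print(o["tool_pos"]-a[0],o["q"].round(2),o["opening"])
Rm=Ro.from_rotvec(o["tool_rot"]);print((a[1].inv()*Rm).as_rotvec())
wr,d=ctrl.get_image("wrist");sd=ctrl.get_image("side")[0]
m=ctrl.camera_model("wrist");T=m["tool_from_camera"]
X=S2W(P0,[[.1688,0,.2714],[.171,0,.2495]]);c=Rm.inv().apply(X-o["tool_pos"]);print("tool coords",c.round(4))
cc=(c-T[:3,3])@T[:3,:3];u=cc@m["mtx"].T;u=u[:,:2]/u[:,2:];print(u)
for q in u: cv2.circle(wr,tuple(int(v) for v in q),3,(0,0,255),1)
B=cv2.resize(wr,(480,360));A=cv2.resize(sd[180:340,220:360],(315,360));cv2.imwrite("pics/pregrasp.png",np.hstack([B,A]))
```

```text
[-0.00014836 -0.00093588 -0.00055048] [ 0.07  0.38  1.19  0.18  2.   -1.37] 0.08473952915751351
[-0.00151267 -0.00113623  0.00037943]
tool coords [[0.0003 0.0007 0.1217]
 [0.0003 0.0007 0.1437]]
[[278.79382106 235.39595257]
 [278.79332513 223.65729867]]
```

View pics/pregrasp.png

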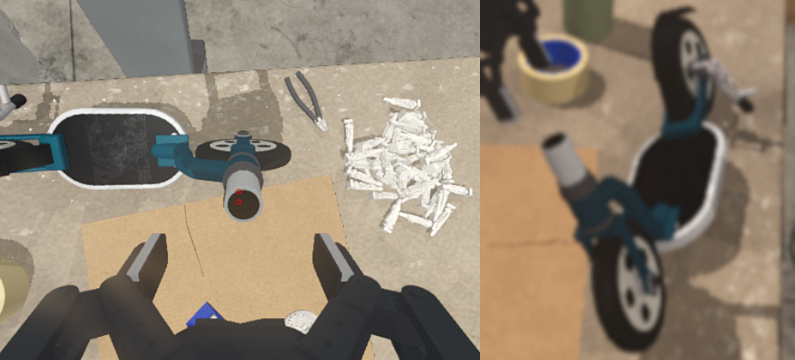

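The open fingers straddle the tube. The mouth is at about (243,205) in the picture, 4-5 px right of the prediction, roughly 3 mm. I'll correct for that, then descend and close.

Run:
```python
from h import *
a=load();R=tool_R(P0);g=(a[0]+R.apply([-.0015,.0025,.09]),R)
rows(line(a,g,6)+[g]*2)
```

```text
[0.0, 0.001, 0.025, 0.0, 0.0, 0.0, -0.001, 0.001, 0.05, 0.0, 0.0, 0.0, -0.001, 0.002, 0.075, 0.0, 0.0, 0.0, -0.002, 0.003, 0.1, 0.0, 0.0, 0.0, -0.002, 0.003, 0.125, 0.0, 0.0, 0.0, -0.002, 0.004, 0.15, 0.0, 0.0, 0.0, -0.002, 0.004, 0.15, 0.0, 0.0, 0.0, -0.002, 0.004, 0.15, 0.0, 0.0, 0.0]
8 [0.6359 0.1697 0.2726]
```

Call:
{"name": "apply_moves", "arguments": {
  "rows": [-0.0005, 0.001, 0.025, 0, 0, 0, -0.001, 0.002, 0.05, 0, 0, 0, -0.0015, 0.003, 0.075, 0, 0, 0, -0.002, 0.004, 0.1, 0, 0, 0, -0.0025, 0.004, 0.125, 0, 0, 0, -0.0025, 0.004, 0.15, 0, 0, 0, -0.0025, 0.004, 0.15, 0, 0, 0, -0.0025, 0.004, 0.15, 0, 0, 0]
}}

```text
t: 8.0
tool_pos: [0.636, 0.1697, 0.2716]
tool_rot: [-0.127, -2.687, -0.158]
contact_force: [-0.0, 0.8, 0.3]
opening: 0.0858
grip_force: 0.0
```

Call:
{"name": "apply_moves", "arguments": {
  "rows": [0, 0, 0, 0, 0, 0, 0, 0, 0, 0, 0, 0, 0, 0, 0, 0, 0, 0, 0, 0, 0, 0, 0, 0, 0, 0, 0, 0, 0, 0, 0, 0, 0, 0, 0, 0, 0, 0, 0, 0, 0, 0],
  "grip": 0,
  "grip_force": 50
}}

```text
t: 8.7
tool_pos: [0.6365, 0.1697, 0.2725]
tool_rot: [-0.127, -2.688, -0.159]
contact_force: [0.9, -0.5, 3.5]
opening: 0.031
grip_force: 49.4
```

```bash
cat >> h.py <<'E'
def roll_path(a,f0,f1,n):
    ax=np.array([np.cos(P0[2]),np.sin(P0[2]),0]);c=np.array([P0[0],P0[1],0]);out=[]
    for k in range(1,n+1):
        r=Ro.from_rotvec(ax*(f1-f0)*k/n);out.append((c+r.apply(a[0]-c),r*a[1]))
    return out
E
python3 - <<'E'
from h import *
rows(roll_path(load(),.4523,.2,14))
E
```

```text
[0.009, 0.0, 0.0, 0.0, -0.011, -0.001, 0.018, 0.0, 0.0, 0.0, -0.023, -0.002, 0.027, 0.0, 0.001, 0.0, -0.034, -0.003, 0.036, 0.0, 0.001, 0.0, -0.046, -0.005, 0.046, 0.0, 0.002, 0.0, -0.057, -0.006, 0.055, 0.0, 0.003, 0.0, -0.068, -0.007, 0.064, 0.0, 0.004, 0.0, -0.08, -0.008, 0.073, 0.0, 0.005, 0.0, -0.091, -0.009, 0.082, -0.001, 0.006, 0.0, -0.103, -0.01, 0.091, -0.001, 0.008, 0.0, -0.114, -0.011, 0.1, -0.001, 0.009, 0.0, -0.126, -0.013, 0.109, -0.001, 0.011, 0.0, -0.137, -0.014, 0.118, -0.001, 0.013, 0.0, -0.148, -0.015, 0.126, -0.002, 0.015, 0.0, -0.16, -0.016]
14 [0.5641 0.1746 0.2975]
```

Call:
{"name": "apply_moves", "arguments": {
  "rows": [0.009, 0.0, 0.0, 0.0, -0.011, -0.001, 0.018, 0.0, 0.0, 0.0, -0.023, -0.002, 0.027, 0.0, 0.001, 0.0, -0.034, -0.003, 0.036, 0.0, 0.001, 0.0, -0.046, -0.005, 0.046, 0.0, 0.002, 0.0, -0.057, -0.006, 0.055, 0.0, 0.003, 0.0, -0.068, -0.007, 0.064, 0.0, 0.004, 0.0, -0.08, -0.008, 0.073, 0.0, 0.005, 0.0, -0.091, -0.009, 0.082, -0.001, 0.006, 0.0, -0.103, -0.01, 0.091, -0.001, 0.008, 0.0, -0.114, -0.011, 0.1, -0.001, 0.009, 0.0, -0.126, -0.013, 0.109, -0.001, 0.011, 0.0, -0.137, -0.014, 0.118, -0.001, 0.013, 0.0, -0.148, -0.015, 0.126, -0.002, 0.015, 0.0, -0.16, -0.016]
}}

```text
t: 10.1
tool_pos: [0.5636, 0.1747, 0.2961]
tool_rot: [-0.12, -2.94, -0.16]
contact_force: [-0.2, 0.3, -5.5]
opening: 0.0307
grip_force: 49.9
```

Run:
```python
from h import *
o=ctrl.get_obs();a=load();print(o["contact_force"].round(1),o["wrist_torque"].round(2),o["tool_pos"]-a[0],o["opening"])
rows(roll_path(a,.2,0,12)+[roll_path(a,.2,0,1)[0]]*3)
```

```text
[-0.2  0.3 -5.5] [ 0.11 -0.47  0.03] [-4.49868160e-04  8.31249591e-05 -1.37486526e-03] 0.030667843005263977
[0.008, 0.0, 0.0, 0.0, -0.011, -0.001, 0.017, 0.0, 0.0, 0.0, -0.021, -0.002, 0.025, 0.0, 0.001, 0.0, -0.032, -0.003, 0.034, 0.0, 0.001, 0.0, -0.042, -0.004, 0.042, 0.0, 0.002, 0.0, -0.053, -0.005, 0.051, 0.0, 0.002, 0.0, -0.063, -0.006, 0.059, 0.0, 0.003, 0.0, -0.074, -0.007, 0.067, 0.0, 0.004, 0.0, -0.084, -0.008, 0.076, -0.001, 0.005, 0.0, -0.095, -0.01, 0.084, -0.001, 0.007, 0.0, -0.106, -0.011, 0.092, -0.001, 0.008, 0.0, -0.116, -0.012, 0.101, -0.001, 0.01, 0.0, -0.127, -0.013, 0.101, -0.001, 0.01, 0.0, -0.127, -0.013, 0.101, -0.001, 0.01, 0.0, -0.127, -0.013, 0.101, -0.001, 0.01, 0.0, -0.127, -0.013]
15 [0.5036 0.1789 0.3036]
```

Call:
{"name": "apply_moves", "arguments": {
  "rows": [0.008, 0.0, 0.0, 0.0, -0.011, -0.001, 0.017, 0.0, 0.0, 0.0, -0.021, -0.002, 0.025, 0.0, 0.001, 0.0, -0.032, -0.003, 0.034, 0.0, 0.001, 0.0, -0.042, -0.004, 0.042, 0.0, 0.002, 0.0, -0.053, -0.005, 0.051, 0.0, 0.002, 0.0, -0.063, -0.006, 0.059, 0.0, 0.003, 0.0, -0.074, -0.007, 0.067, 0.0, 0.004, 0.0, -0.084, -0.008, 0.076, -0.001, 0.005, 0.0, -0.095, -0.01, 0.084, -0.001, 0.007, 0.0, -0.106, -0.011, 0.092, -0.001, 0.008, 0.0, -0.116, -0.012, 0.101, -0.001, 0.01, 0.0, -0.127, -0.013, 0.101, -0.001, 0.01, 0.0, -0.127, -0.013, 0.101, -0.001, 0.01, 0.0, -0.127, -0.013]
}}

```text
t: 11.5
tool_pos: [0.5037, 0.1789, 0.3027]
tool_rot: [0.112, 3.13, 0.158]
contact_force: [-0.2, 0.3, -8.0]
opening: 0.0311
grip_force: 50.2
```

Run:
```python
from h import *
import cv2
o=ctrl.get_obs();a=load();print(o["contact_force"].round(1),o["wrist_torque"].round(2),o["tool_pos"]-a[0],o["opening"])
s=ctrl.get_image("side")[0];t=ctrl.get_image("top")[0];cv2.imwrite("s1.png",s);cv2.imwrite("t1.png",t)
A=cv2.resize(s[165:335,225:355],(390,510),interpolation=cv2.INTER_CUBIC);B=cv2.resize(t[190:290,190:380],(400,210),interpolation=cv2.INTER_CUBIC)
cv2.imwrite("pics/upright.png",np.hstack([A,cv2.copyMakeBorder(B,0,300,0,0,cv2.BORDER_CONSTANT)]))
```

```text
[-0.2  0.3 -8. ] [ 0.43 -0.19  0.1 ] [ 1.07016348e-04 -6.12023623e-05 -8.67377411e-04] 0.031094572115995936
```

View pics/upright.png

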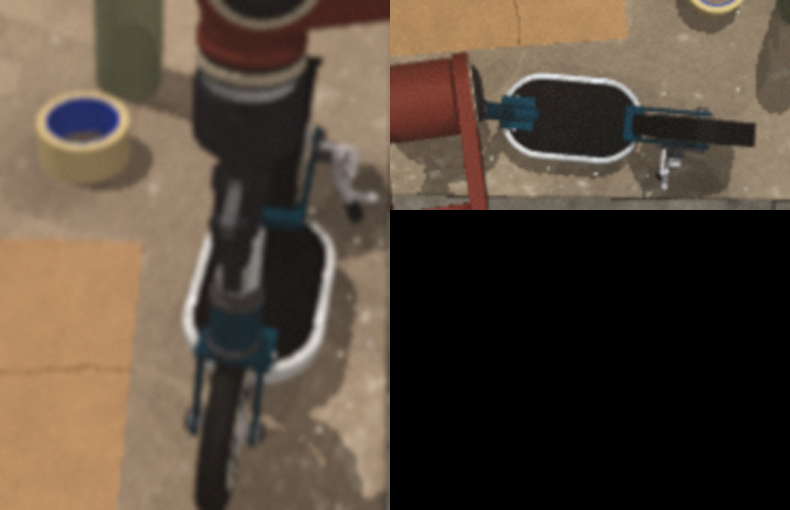

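The scooter looks upright and the stand is down. The tool carries about 8 N, so the wheels are barely touching. I'll lower it in small steps.

```bash
cat > low.py <<'E'
import sys
from h import *
o=ctrl.get_obs();a=load();print(o["contact_force"].round(1),o["wrist_torque"].round(2),o["tool_pos"]-a[0])
d=float(sys.argv[1]);g=(a[0]-[0,0,d],a[1]);q=a[1].inv().apply([0,0,-d])/.6;print(q.round(5))
E
python3 low.py .002
```

```text
[-0.7 -0.1 -6.5] [ 0.46 -0.23  0.17] [ 4.06845246e-04 -9.78846920e-05 -8.66153684e-04]
[ 0.      -0.00033  0.00332]
```

Call:
{"name": "apply_moves", "arguments": {
  "rows": [0, -0.0003, 0.0016, 0, 0, 0, 0, -0.0003, 0.0033, 0, 0, 0, 0, -0.0003, 0.0033, 0, 0, 0, 0, -0.0003, 0.0033, 0, 0, 0]
}}

```text
t: 12.0
tool_pos: [0.5041, 0.1787, 0.3008]
tool_rot: [0.112, 3.13, 0.157]
contact_force: [0.6, -0.4, -5.6]
opening: 0.0312
grip_force: 50.0
```

Call:
{"name": "apply_moves", "arguments": {
  "rows": [0, -0.0003, 0.0033, 0, 0, 0, 0, -0.0003, 0.0033, 0, 0, 0, 0, -0.0003, 0.0033, 0, 0, 0, 0, -0.0003, 0.0033, 0, 0, 0]
}}

```text
t: 12.4
tool_pos: [0.5043, 0.1788, 0.2997]
tool_rot: [0.112, 3.128, 0.158]
contact_force: [0.2, 0.1, 0.4]
opening: 0.0308
grip_force: 50.6
```

```bash
python3 low.py .002
```

```text
[0.2 0.1 0.4] [-0.69 -0.07  0.05] [ 0.00063737 -0.00012857 -0.00390595]
[ 0.      -0.00033  0.00332]
```

Call:
{"name": "apply_moves", "arguments": {
  "rows": [0, -0.0001, 0.0012, 0, 0, 0, 0, -0.0001, 0.0012, 0, 0, 0, 0, -0.0001, 0.0012, 0, 0, 0, 0, -0.0001, 0.0012, 0, 0, 0]
}}

```text
t: 12.8
tool_pos: [0.5044, 0.179, 0.2995]
tool_rot: [0.111, 3.128, 0.159]
contact_force: [-0.4, -0.6, 6.0]
opening: 0.031
grip_force: 51.0
```

Run:
```python
from h import *
import cv2
o=ctrl.get_obs();print(o["contact_force"].round(1),o["wrist_torque"].round(2))
Rm=Ro.from_rotvec(o["tool_rot"]);print("tool x,z",Rm.apply([1,0,0]).round(3),Rm.apply([0,0,1]).round(3))
m=ctrl.camera_model("top")
ds=[];
for _ in range(4):
    im,d=ctrl.get_image("top");ds.append(d)
d=np.median(ds,0)
v,u=np.mgrid[0:420,0:560];K=m["mtx"]
c=np.stack([(u-K[0,2])/K[0,0]*d,(v-K[1,2])/K[1,1]*d,d],-1);W=(c-m["t"])@m["R"]
def fit(mask,name):
    P=W[mask&(d>0)]
    for _ in range(3):
        A=np.c_[P[:,:2],np.ones(len(P))];k=np.linalg.lstsq(A,P[:,2],rcond=None)[0];r=P[:,2]-A@k;P=P[abs(r)<.006]
    n=np.r_[-k[:2],1];n/=np.linalg.norm(n);print(name,len(P),n.round(4),P.mean(0).round(4),r.std().round(4));return n
dark=(im.max(2)<60)
deck=dark&(u>252)&(u<297)&(v>228)&(v<266)&(abs(W[...,2]-.035)<.03)
n=fit(deck,"deck")
bench=(abs(W[...,2])<.012)&(u>230)&(u<330)&(v>110)&(v<215);nb=fit(bench,"bench")
bench=(abs(W[...,2])<.012)&(u>200)&(u<320)&(v>267)&(v<280);nb2=fit((abs(W[...,2])<.012)&(u>150)&(u<450)&(v>110)&(v<280),"bench2")
ys=np.array([-np.sin(P0[2]),np.cos(P0[2]),0]);xs=np.array([np.cos(P0[2]),np.sin(P0[2]),0])
print("lean left rad",n@ys-nb2@ys,"pitch",n@xs-nb2@xs)
# rear wheel top ridge
w=dark&(u>305)&(u<375)&(W[...,2]>.11)&(W[...,2]<.16);P=W[w];print(len(P),P.min(0).round(3),P.max(0).round(3),P.mean(0).round(4))
```

```text
[-0.4 -0.6  6. ] [-0.7   0.11  0.04]
tool x,z [-0.997  0.071 -0.004] [ 0.012  0.101 -0.995]
deck 1345 [-1.960e-02  2.000e-04  9.998e-01] [0.4933 0.0139 0.046 ] 0.0017
bench 9785 [-6.000e-04 -2.130e-02  9.998e-01] [0.7673 0.0033 0.0026] 0.0022
bench2 40738 [-0.004  -0.0047  1.    ] [ 0.6826 -0.0803  0.0008] 0.0024
lean left rad 0.015974957514594216 pitch 0.0037127507356760014
521 [ 0.452 -0.247  0.111] [ 0.496 -0.104  0.159] [ 0.4766 -0.1703  0.1446]
```

Run:
```python
from station import ctrl
o=ctrl.get_obs();print(o["t"],o["contact_force"].round(1),o["opening"],abs(o["dq"]).max());print(ctrl.finish_job())
```

```text
13.0 [-0.2  0.6  6.2] 0.030998346700568256 0.001281153347239185
the job is handed in; nothing more can be done
None
```

The stand is snapped down against its stop, and the arm is holding the scooter upright by the bare tube, within about 1° by the camera. Both wheels bear on the bench with about 6 N of downward push, and I handed the job in at 13.0 s without touching the bottle, tape or cutters.

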